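# Crack open a rubber mould with a steel wedge and hold it

## Task

Pick up the tapered steel wedge (not the flat packing block) and push it, thin end first, slowly into the slot at the front of the closed hinged mould until the upper plate just lifts off the base, leaving a gap of about 4 mm at its front edge; never prise it up by as much as a centimetre, and raise it with the wedge alone, not with the gripper. Finish holding: stay still with the wedge gripped in place under the raised plate, and do not let go. Leave the seals, the packing block and the bottle where they are.

Things in the scene. Friction and masses are not known exactly. Their poses are not given: they have to be found in the camera images.
- wedge_grip (a point): Centre of the wedge's grip block, half-way up (12 mm above the underside), 102.5 mm behind the tip; axes as the wedge's. A dark line is scribed across the slope 45 mm from the tip: with that line at the plate's front edge and the wedge flat on the ledge, the plate is raised about 4 mm.
- wedge_tip (a point): Middle of the thin end of the wedge, on its underside; axes as the wedge's.
- mould: Hinged two-plate mould, fixed. Origin on the bench below the slot mouth; x points level into the slot, away from the robot; z up. Dark steel base 130 mm wide; its open ledge, top 16 mm above the bench, reaches 80 mm out in front of the mouth. The slot is 80 mm deep, 50 mm wide (y -25 to 25); its floor is level with the ledge, its roof is the underside of the upper plate.
- slot_mouth (a point): Centre of the slot's floor at the mouth, 16 mm above the bench; axes as the mould's. The closed slot is 8 mm high, so the wedge, lying flat on the ledge, first touches the plate with its tip 25 mm inside; every 5 mm farther raises the plate's front edge by about 1 mm.
- upper_plate: The mould's aluminium upper plate, 125 long x 130 wide x 22 mm thick, about 0.85 kg, lying on the base (underside 24 mm, top 46 mm above the bench). Hinged at the back: its origin lies on the hinge axis, 137 mm behind the mouth, 24 mm above the bench; x as the mould's when closed. It swings freely upwards at the front, and takes under 10 N to wedge up.
- plate_lip (a point): Middle of the lower front edge of the upper plate, right above the slot mouth: 24 mm above the bench when closed. Its height above 24 mm is the gap.
- packer: Plain flat steel packing block, 125 x 30 x 16 mm, the same thickness all along, lying on the bench on the other side of the mould from the wedge. Not to be used. Origin at the centre of its underside.
- seal_collar: Black rubber collar, 80 mm across, 30 mm high, lying on the bench. Origin at the centre of its underside. Leave alone.
- seal_flat: Flat black rubber seal ring, 84 mm across, 10 mm high. Origin at the centre of its underside. Leave alone.
- o_ring: Small black rubber ring, 48 mm across, 9 mm high, near the robot. Origin at the centre of its underside. Leave alone.
- release_bottle: White bottle, 66 mm across, 200 mm high, standing on the right. Origin at the centre of its underside. Leave alone.
- wedge: Plain steel wedge, 125 x 30 mm, flat underneath, 0.36 kg, lying on the bench: a grip block 45 long x 30 wide x 24 mm high at the back, then an 80 mm taper whose top slopes evenly from 19 mm down to 3 mm at the thin tip (1 mm per 5 mm). x points to the tip, z up; origin at the centre of its underside, 62.5 mm behind the tip.
Things that resemble listed ones, but are neither listed nor needed, are in the scene too. Leave any turquoise or yellow look-alike of the wedge alone.

How it is judged:
On the way:
1. the wedge's thin end is in the slot while the upper plate still lies on the base (x of wedge_tip in the frame of mould above 0.003 m and y of wedge_tip in the frame of mould between -0.022 and 0.022 m and height (world z) of plate_lip below 0.0252 m), for 0.05 s.
At the end, for the whole second after the job is handed in: The wedge, right way up (within 0.2 rad), is in the slot with its thin end more than 20 mm inside and carries the upper plate, whose front edge stands 1.5 to 8 mm above its closed height; the gripper still grips the wedge (more than 3 N), nothing of the robot touches the plate, and all is still (x of wedge_tip in the frame of mould above 0.003 m and y of wedge_tip in the frame of mould between -0.022 and 0.022 m and x of wedge_tip in the frame of mould above 0.02 m and height (world z) of plate_lip between 0.0255 and 0.032 m and contact force between the fingers and wedge above 3 N and contact force between wedge and upper_plate above 0.8 N and contact force between each of the fingers, the arm and upper_plate below 0.5 N and angle between wedge_tip's own z axis and vertical below 0.2 rad and linear speed of each of upper_plate, wedge below 0.02 m/s); the arm keeps its last pose, push and grip.
It fails at once if the upper plate is prised up by more than 10 mm at its front edge (height (world z) of plate_lip above 0.034 m).
It fails at once if the robot itself pushes or lifts the upper plate (contact force between any of the fingers, the arm and upper_plate above 8 N).
It fails at once if a bystander is shifted by more than 30 mm (distance of any of packer, seal_collar, seal_flat, o_ring, release_bottle from where it was at the start of the episode above 0.03 m).
It also fails if it takes over 38 s, if anything falls off the work surface, if the arm or the gripper's body presses on something with over 40 N, if the wrist force passes 120 N, or if a joint passes its speed limit or range.

## Robot

A 7-joint arm with a two-finger parallel gripper is mounted at the origin on the work surface. World frame = base frame: x ahead of the robot, y to its left, z up, the work surface at z = 0. Lengths are in m, angles in rad, forces in N, time in s.
With the tool pointing down it reaches from about 0.4 to 0.85 m from the base axis. Payload 10.4 kg.
Tool frame: the origin (TCP) lies at the very end of the fingers, on their centre line; the grasp point (between the pads) lies 19 mm behind it (manip.pinch_z is the distance from the TCP to the grasp point, in m); z points along the fingers, y is the line along which they close (so a half turn about z gives the same grasp; the last joint's range is limited). The gripper opens to 85 mm and grips with 20 to 120 N. Pads are 22 mm wide; open, the fingers measure 114 mm over their backs; the gripper's body (76 mm by 85 mm) begins 54 mm behind the grasp point. The pads swing forward as they close: fully open they stand 13 mm farther back than shut.
Start: joints at [-1.163, 0.332, -0.065, 1.46, 0.022, 1.35, -0.088], TCP at [0.261, 0.568, 0.231] pointing down, gripper open.
Joint ranges: [-2.6, 2.6], [-0.5, 2.12], [-1.47, 1.34], [0.16, 2.42], [-1.27, 4.41], [0.06, 2.06], [-2.6, 2.6]. Speed limits (rad/s): [2.22, 2.22, 2.79, 2.79, 3.14, 3.14, 3.14].

## Interface

Orientations are given as a unit quaternion [x, y, z, w].
In Python, from workcell import manip gives the robot as it stands. The module is installed in compiled form; this text tells all that it offers.
- The arm moves only by the shell command python3 -m creep 'ROWS' [OPENING] [FORCE]. ROWS is a JSON object of lists of equal length, an entry for each row: "slide": the shift along the tool's x, y, z in m, a list of three; "twist": the turn about the tool's z in degrees. A call has 1 to 8 rows; each row shifts and turns the commanded pose from where the row before left it, along the tool's axes as they then stand; what a row does not reach is not made up. A row lasts 1/8 s, in which the tool goes at most 62.5 mm and 10.7 degrees, less where a joint would pass 70% of its speed; a pose out of reach is approached as far as the arm can. A call with a gripper value outside its range is refused whole. OPENING is the opening in per cent of the stroke, from 0 (shut) to 100 (fully open), set as the call begins (- or left out, the last holds). The fingers move at their own pace and stop on an object; FORCE is the grip in N (left out, the last holds). Time passes only in rows, so rows that do not move let the fingers close. It gives the time, the measured TCP pose, the force, the opening and the grip force at its end, in the units of the state.
- manip.get_obs(): the state, without advancing time (a new reading comes with each control period).
- manip.camera(name): name is "scene" or "top"; returns (picture, depth): 480x640x3 uint8, blue, green, red; 480x640 float32, m along the optical axis (not along the pixel's ray), 0 where there is no reading.
- manip.camera_params(name): a dict with "intrinsics" (3x3 intrinsics, pixels), "R" (3x3) and "t" (3): a world point X has camera coordinates R X + t. Camera axes: x right, y down, z forward; pixel columns grow to the right and rows downward; lengths in m; the calibration is good to about 2 mm. A picture is of the moment at which its call begins. camera_params takes no time and is no camera call.
- manip.hand_in(): hands the job in; it is judged then, once.
The state is a dict: "clock": time; "joint_pos": joint angles; "joint_velocities": joint speeds; "tau": joint torques, N m; "position": TCP position; "ee_rot": TCP orientation; "ft_force": force on the tool from outside, world axes, zero at the start; "torque": the same for the moment, N m; "grip_width": opening from 0.0 (shut) to 1.0 (fully open); "grasp_force": force on a finger pad.
Only numpy, scipy, OpenCV 4.12 (cv2) and the standard library are available. Lean on these libraries where they do the work, as an engineer would, in place of code of your own. Each camera call takes 0.05 s, during which the arm holds its last target. There are 200 camera calls.

## Working session

There is one attempt and no reset: what is moved stays moved. The work goes in short steps, Python scripts to look and compute and a shell command to move; the robot and the scene stay as the last step left them, time stands still between calls to the robot, and variables do not carry over. Pictures are saved under pics/ and viewed, at most 10 in all, crops included, and the job is handed in when it is done.

```bash
mkdir -p pics; python3 - <<'E'
from workcell import manip
import cv2,numpy as np
for n in("scene","top"):
    p,d=manip.camera(n); cv2.imwrite(f"pics/{n}0.png",p); np.save(f"{n}0.npy",d)
    c=manip.camera_params(n); print(n,c)
o=manip.get_obs(); print(o, manip.pinch_z)
E
```

```text
scene {'intrinsics': array([[579.23999151,   0.        , 329.36197378],
       [  0.        , 579.23999151, 244.0952834 ],
       [  0.        ,   0.        ,   1.        ]]), 'R': array([[-0.55146716,  0.83413722, -0.00995354],
       [ 0.71986894,  0.46982496, -0.51093367],
       [-0.42151237, -0.28892839, -0.85956251]]), 't': array([ 0.33833007, -0.36067957,  1.75063212])}
top {'intrinsics': array([[444.06463912,   0.        , 323.46890389],
       [  0.        , 444.06463912, 241.79814892],
       [  0.        ,   0.        ,   1.        ]]), 'R': array([[ 0.02613877, -0.99965351, -0.00310121],
       [-0.98748237, -0.02533756, -0.15568099],
       [ 0.15554848,  0.0071317 , -0.98780252]]), 't': array([-0.03757144,  0.55744939,  0.8272617 ])}
{'clock': 0.1, 'joint_pos': array([-1.16260281,  0.33281592, -0.06468505,  1.46083053,  0.0216066 ,
        1.34991331, -0.08853568]), 'joint_velocities': array([ 1.88532569e-03, -2.48363299e-03,  9.96923154e-05, -2.80818031e-03,
        1.55772061e-04,  8.76460009e-04,  4.83454405e-04]), 'tau': array([ 8.71947013e-04, -6.26743841e+01,  4.83924081e-02, -3.92430532e+01,
        1.61170255e-02,  6.78413780e-03,  1.24062433e-05]), 'position': array([0.26087042, 0.56759228, 0.23060373]), 'ee_rot': array([ 2.13749499e-01,  9.76888298e-01, -6.27498276e-04, -1.02359642e-04]), 'ft_force': array([ 0.02825661,  0.05112153, -0.14455611]), 'torque': array([ 0.0176623 , -0.02581001, -0.05200193]), 'grasp_force': 0.0, 'grip_width': 0.9987708128918426} 0.0187
```

View pics/scene0.png

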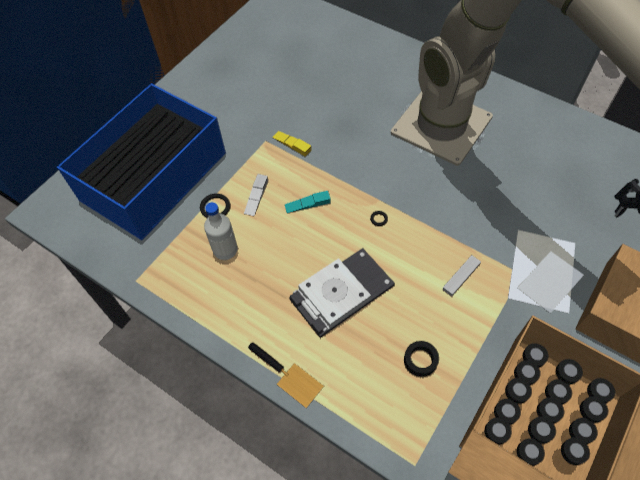

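View pics/top0.png

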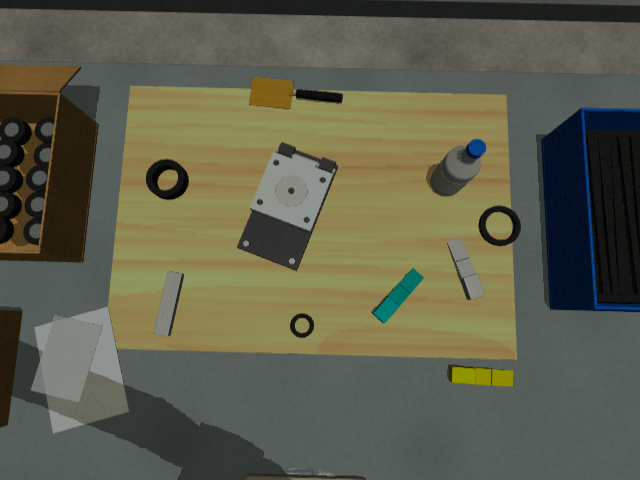

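The top view shows the candidates: a grey stepped bar at (465,268), a plain grey bar (packer) at (169,303), a turquoise look-alike at (398,296) and a yellow one at (482,377). I choose the grey one at (465,268) because it has a grip block and a scribe line. The mould is at (290,205), with its dark ledge facing the robot at (270,240).

```bash
cat > h.py <<'E'
import numpy as np,cv2
from workcell import manip
def ray(n,uv,z):
    c=manip.camera_params(n);K,R,t=c["intrinsics"],c["R"],c["t"]
    uv=np.atleast_2d(np.asarray(uv,float)); d=np.c_[uv,np.ones(len(uv))]@np.linalg.inv(K).T@R; C=-R.T@t
    return C+d*((z-C[2])/d[:,2])[:,None]
def dep(n,uv,dm):
    c=manip.camera_params(n);K,R,t=c["intrinsics"],c["R"],c["t"]
    uv=np.asarray(uv); z=dm[uv[:,1].astype(int),uv[:,0].astype(int)]
    return ((np.c_[uv,np.ones(len(uv))]@np.linalg.inv(K).T)*z[:,None]-t)@R
def proj(n,X):
    c=manip.camera_params(n);q=(np.atleast_2d(X)@c["R"].T+c["t"])@c["intrinsics"].T
    return q[:,:2]/q[:,2:]
E
python3 - <<'E'
from h import *
np.set_printoptions(precision=4,suppress=True)
p=cv2.imread("pics/top0.png"); d=np.load("top0.npy")
hsv=cv2.cvtColor(p,cv2.COLOR_BGR2HSV)
m=((hsv[...,1]<50)&(hsv[...,2]>100)).astype(np.uint8)
dk=((hsv[...,1]<70)&(hsv[...,2]<90)).astype(np.uint8)
for nm,mm,(x0,y0,x1,y1) in (("wedge",m,(440,232,490,303)),("packer",m,(150,265,190,340)),("plate",m,(240,140,345,235)),("ledge",dk,(230,190,320,275))):
    a=np.zeros_like(mm);a[y0:y1,x0:x1]=mm[y0:y1,x0:x1]
    a=cv2.morphologyEx(a,cv2.MORPH_CLOSE,np.ones((3,3)))
    cs,_=cv2.findContours(a,cv2.RETR_EXTERNAL,cv2.CHAIN_APPROX_NONE);c=max(cs,key=cv2.contourArea)
    b=cv2.boxPoints(cv2.minAreaRect(c)); print(nm,cv2.contourArea(c),b.round(1).tolist())
    for z in ((0,.0,.012,.024) if nm!="plate" else (.046,)): print(z,ray("top",b,z)[:,:2].round(4).tolist())
    f=np.zeros_like(a);cv2.drawContours(f,[c],-1,1,-1);ys,xs=np.nonzero(cv2.erode(f,np.ones((3,3))))
    P=dep("top",np.c_[xs,ys],d);print("z pct",np.percentile(P[:,2],[5,25,50,75,95]))
    print("approx",cv2.approxPolyDP(c,3,True)[:,0].tolist())
A=cv2.resize(p[225:310,430:500],None,fx=6,fy=6,interpolation=cv2.INTER_CUBIC)
B=cv2.resize(p[135:275,230:345],None,fx=3.64,fy=3.64,interpolation=cv2.INTER_CUBIC)
B=B[:510];A=A[:B.shape[0]];h=min(len(A),len(B));o=np.hstack([A[:h],B[:h,:380]]);print(o.shape)
cv2.imwrite("pics/crop1.png",o)
E
```

```text
wedge 841.0 [[446.3999938964844, 241.1999969482422], [460.3999938964844, 235.3000030517578], [485.3999938964844, 294.3999938964844], [471.3999938964844, 300.29998779296875]]
0 [[0.5727, -0.2759], [0.5858, -0.3048], [0.4659, -0.3526], [0.4533, -0.3242]]
0.0 [[0.5727, -0.2759], [0.5858, -0.3048], [0.4659, -0.3526], [0.4533, -0.3242]]
0.012 [[0.5707, -0.2726], [0.5837, -0.3012], [0.4653, -0.3483], [0.4529, -0.3202]]
0.024 [[0.5688, -0.2693], [0.5815, -0.2975], [0.4647, -0.344], [0.4525, -0.3163]]
z pct [0.0044 0.0098 0.016  0.0231 0.0255]
approx [[447, 241], [470, 297], [484, 295], [460, 237]]
packer 839.0 [[153.10000610351562, 332.6000061035156], [167.5, 270.29998779296875], [181.5, 273.6000061035156], [167.10000610351562, 335.8999938964844]]
0 [[0.3727, 0.3128], [0.498, 0.2941], [0.4921, 0.265], [0.3671, 0.2842]]
0.0 [[0.3727, 0.3128], [0.498, 0.2941], [0.4921, 0.265], [0.3671, 0.2842]]
0.012 [[0.3733, 0.3082], [0.497, 0.2898], [0.4912, 0.2611], [0.3678, 0.2801]]
0.024 [[0.374, 0.3037], [0.496, 0.2855], [0.4902, 0.2572], [0.3685, 0.2759]]
z pct [0.0135 0.0148 0.0159 0.017  0.0186]
app
[... 355 characters left out ...]
148], [250, 207], [310, 230], [334, 169], [332, 173], [317, 168], [316, 161], [297, 154], [289, 158], [278, 154]]
ledge 2559.5 [[236.3000030517578, 247.0], [259.8999938964844, 186.10000610351562], [320.0, 209.39999389648438], [296.3999938964844, 270.29998779296875]]
0 [[0.5496, 0.1563], [0.6802, 0.114], [0.6333, -0.0138], [0.5048, 0.0308]]
0.0 [[0.5496, 0.1563], [0.6802, 0.114], [0.6333, -0.0138], [0.5048, 0.0308]]
0.012 [[0.5479, 0.1538], [0.6768, 0.1121], [0.6305, -0.014], [0.5037, 0.03]]
0.024 [[0.5462, 0.1514], [0.6734, 0.1102], [0.6277, -0.0142], [0.5026, 0.0292]]
z pct [0.0134 0.0149 0.016  0.017  0.0185]
approx [[251, 209], [237, 246], [296, 269], [319, 209], [310, 231]]
(510, 800, 3)
```

View pics/crop1.png

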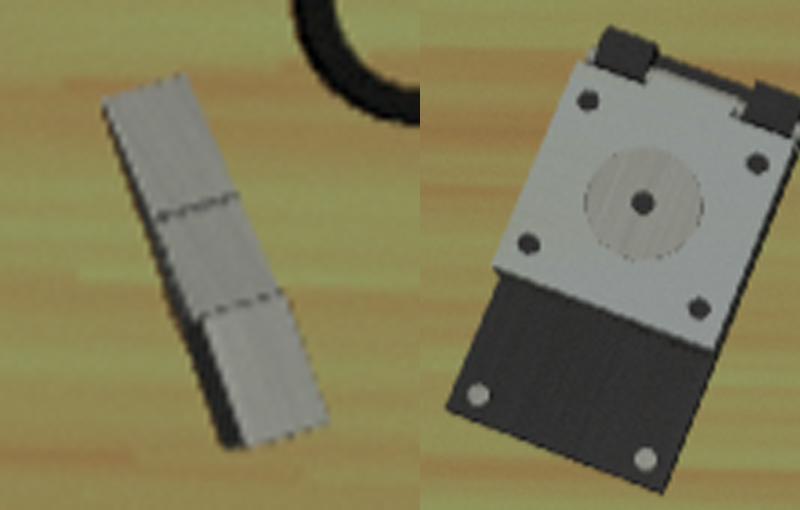

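The crop confirms the choice: a tapered wedge with the thin tip at the top, full-frame (454,239), a scribe line at about (463,259), and the grip block at about (474,287). The ledge front corners are at about (237,247) and (296,270), and the plate's front edge runs from (251,208) to (311,231).

```bash
python3 - <<'E'
from h import *
np.set_printoptions(precision=4,suppress=True)
A=lambda q:(np.array(q)+.5)/6-.5+[430,225]
B=lambda q:(np.array(q)-[420,0]+.5)/3.64-.5+[230,135]
g=ray("top",A([(203,318),(285,292),(328,423),(246,445)]),.024)[:,:2]
t=ray("top",A([(103,101),(185,72)]),.003)[:,:2]
tip=t.mean(0);gc=g.mean(0);v=tip-gc;print("grip",gc,"tip",tip,"dist",np.linalg.norm(v),"yaw",np.degrees(np.arctan2(v[1],v[0])),"widths",np.linalg.norm(g[0]-g[1]),np.linalg.norm(t[0]-t[1]),"len",np.linalg.norm(g[0]-g[3]))
l=ray("top",B([(445,408),(662,493)]),.016)[:,:2];f=ray("top",B([(497,268),(715,350)]),.046)[:,:2]
for e in(l,f):
    w=e[1]-e[0];print(e,e.mean(0),np.linalg.norm(w),"yaw",np.degrees(np.arctan2(w[0],-w[1]))*-1 ,np.degrees(np.arctan2(w[1],w[0]))+90)
print("ledge depth",np.linalg.norm(l.mean(0)-f.mean(0)), "yaw axis",np.degrees(np.arctan2(*(f.mean(0)-l.mean(0))[::-1])))
from scipy.spatial.transform import Rotation as Q
print(Q.from_quat(manip.get_obs()["ee_rot"]).as_matrix())
s=cv2.imread("pics/scene0.png")
# check with the scene view: project predicted corners
u=v/np.linalg.norm(v)
for n,X in(("tip",[*tip,.003]),("rear",[*(gc-u*.0225),.024]),("ledge",[*l.mean(0),.016]),("l0",[*l[0],.016]),("l1",[*l[1],.016])):print(n,proj("scene",X))
cv2.imwrite("pics/crop2.png",np.hstack([cv2.resize(s[170:220,230:280],(400,400),interpolation=2),cv2.resize(s[240:340,290:390] [:100,:100],(400,400),interpolation=2)]))
E
```

```text
grip [ 0.4804 -0.3218] tip [ 0.5773 -0.2898] dist 0.10200247493274749 yaw 18.263094330141207 widths 0.02878293671628724 0.03021991864932781 len 0.043265348488315154
[[0.548  0.1526]
 [0.5038 0.0304]] [0.5259 0.0915] 0.12994009400631695 yaw 19.874526363576585 -19.874526363576592
[[0.6214 0.1225]
 [0.5791 0.0025]] [0.6002 0.0625] 0.12719106642913508 yaw 19.417055743642834 -19.417055743642834
ledge depth 0.079766828119826 yaw axis -21.29020562584417
[[-0.9086  0.4176 -0.0005]
 [ 0.4176  0.9086 -0.0012]
 [-0.0001 -0.0013 -1.    ]]
tip [[248.4719 213.9014]]
rear [[262.1262 174.1636]]
ledge [[377.7831 264.6006]]
l0 [[394.045  282.6541]]
l1 [[362.0998 247.1895]]
```

View pics/crop2.png

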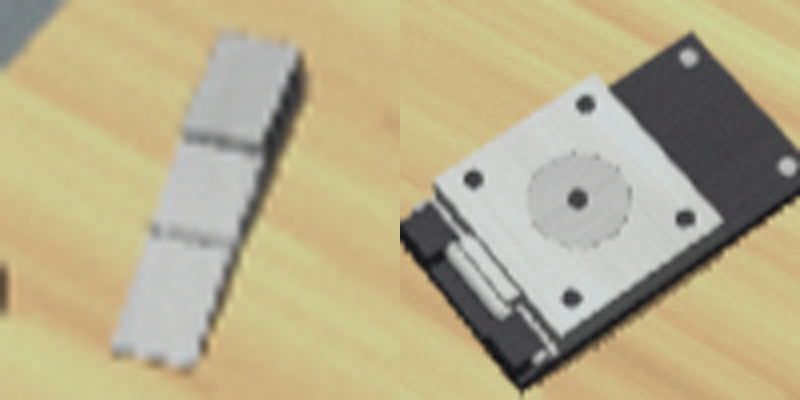

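The scene view confirms it. The tip at (250,215), with ledge corner (363,248), agrees with the top-view positions to about 1 px. Mould yaw is about −20.3° with the mouth at (0.6006, 0.063). The wedge grip point is at (0.480, −0.322), yaw 18.3°. First I move out over the bench.

```bash
python3 -m creep '{"slide":[[-0.049,-0.035,0],[-0.049,-0.035,0],[-0.049,-0.035,0],[-0.049,-0.035,0],[-0.049,-0.035,0],[-0.049,-0.035,0],[-0.049,-0.035,0],[-0.049,-0.035,0]],"twist":[0,0,0,0,0,0,0,0]}' 100 80
```

```text
clock: 1.1
position: [0.5008, 0.148, 0.2312]
ee_rot: [0.214, 0.977, 0.0, -0.0]
ft_force: [-0.2, 0.3, -0.1]
grip_width: 1.0
grasp_force: 0.0
```

```bash
python3 -m creep '{"slide":[[-0.022,-0.054,0],[-0.022,-0.054,0],[-0.022,-0.054,0],[-0.022,-0.054,0],[-0.022,-0.054,0],[-0.022,-0.054,0],[-0.022,-0.054,0],[-0.022,-0.054,0]],"twist":[0,0,0,0,0,0,0,0]}'
python3 -m creep '{"slide":[[0,0,0],[0,0,0],[0,0,0.02],[0,0,0.03],[0,0,0.03],[0,0,0.02],[0,0,0]],"twist":[-8,-8,-8,-8,-8,-3,0]}'
cat > st.py <<'E'
import sys
from h import *
from scipy.spatial.transform import Rotation as Q
np.set_printoptions(precision=4,suppress=True)
o=manip.get_obs();M=Q.from_quat(o["ee_rot"]).as_matrix();T=np.array(eval(sys.argv[1]));y=float(sys.argv[2])
yaw=np.degrees(np.arctan2(M[1,0],M[0,0]));tw=(yaw-y+180)%360-180
print("slide",M.T@(T-o["position"]),"twist",tw,"q",o["joint_pos"],"tilt",M[:2,2])
E
python3 st.py "[.4804,-.3218,.06]" 198.3
```

```text
clock: 2.1
position: [0.4795, -0.3178, 0.2312]
ee_rot: [0.213, 0.977, 0.0, 0.0]
ft_force: [1.4, -0.4, -0.6]
grip_width: 0.995
grasp_force: 0.0
clock: 2.98
position: [0.4787, -0.3156, 0.1298]
ee_rot: [-0.159, 0.987, 0.001, -0.001]
ft_force: [-0.9, -0.2, 0.1]
grip_width: 1.0
grasp_force: 0.0
slide [ 0.0002 -0.0065  0.0698] twist -0.012089697860062643 q [ 0.0415  0.327   0.5545  1.7494 -0.1883  1.1218  2.5449] tilt [-0.003   0.0014]
```

```bash
python3 -m creep '{"slide":[[0,-0.0065,0.02],[0,0,0.03],[0,0,0.03],[0,0,0.025],[0,0,0.01],[0,0,0.006],[0,0,0.003],[0,0,0]],"twist":[0,0,0,0,0,0,0,0]}'
python3 st.py "[.4804,-.3218,.004]" 198.3
python3 - <<'E'
from h import *
p,d=manip.camera("scene");q,_=manip.camera("top")
cv2.imwrite("pics/g1.png",np.hstack([cv2.resize(p[130:240,200:310],(400,400),interpolation=2),cv2.resize(q[220:330,420:530],(400,400),interpolation=2)]))
E
```

```text
clock: 3.98
position: [0.4822, -0.3225, 0.0077]
ee_rot: [-0.159, 0.987, -0.0, 0.0]
ft_force: [0.2, -0.1, -0.7]
grip_width: 0.999
grasp_force: 0.0
slide [0.0015 0.0012 0.0037] twist 0.015585133551269337 q [ 0.183   0.4838  0.4011  1.8156 -0.2364  0.8885  2.5832] tilt [ 0.0007 -0.0002]
```

View pics/g1.png

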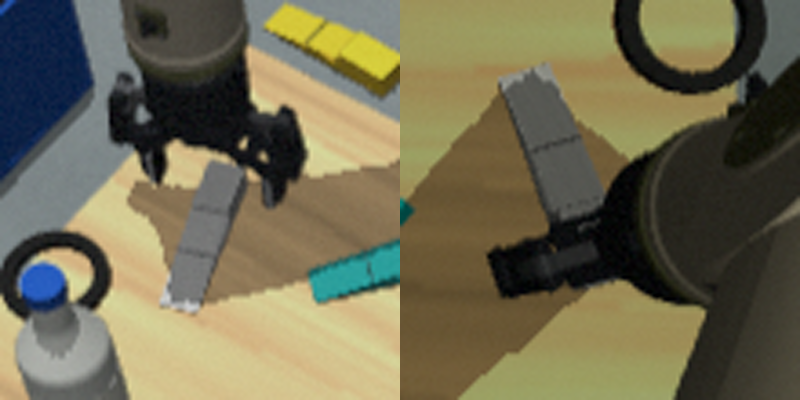

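The fingers straddle the grip block, with the scene view showing the left finger at (150,170) and the right at (280,185), and the wedge's rear end between them. I go down the last 3 mm and close.

```bash
python3 -m creep '{"slide":[[0.0015,0.001,0.003],[0,0,0],[0,0,0]],"twist":[0.5,0,0]}'
python3 -m creep '{"slide":[[0,0,0],[0,0,0],[0,0,0],[0,0,0],[0,0,0],[0,0,0]],"twist":[0,0,0,0,0,0]}' 0 80
python3 -m creep '{"slide":[[0,0,-0.01],[0,0,-0.015],[0,0,-0.025],[0,0,-0.025],[0,0,0]],"twist":[0,0,0,0,0]}'
python3 st.py "[.4804,-.3218,.08]" 198.3
```

```text
clock: 4.45
position: [0.4801, -0.3219, 0.0043]
ee_rot: [-0.155, 0.988, 0.0, 0.0]
ft_force: [0.3, 0.3, -0.4]
grip_width: 0.996
grasp_force: 0.0
clock: 5.2
position: [0.4803, -0.322, 0.0046]
ee_rot: [-0.155, 0.988, -0.0, 0.0]
ft_force: [-1.8, 1.8, 5.4]
grip_width: 0.332
grasp_force: 80.5
clock: 5.82
position: [0.4813, -0.3227, 0.0816]
ee_rot: [-0.155, 0.988, -0.001, 0.002]
ft_force: [1.1, 0.2, -4.4]
grip_width: 0.332
grasp_force: 79.6
slide [0.0006 0.0011 0.0016] twist -0.4898756258396588 q [ 0.1522  0.3782  0.4353  1.7776 -0.1844  1.0218  2.5382] tilt [ 0.0038 -0.0016]
```

```bash
python3 -m creep '{"slide":[[0,0,0],[0,0,0],[0,0,0],[0,0,0],[0,0,0],[0,0,0]],"twist":[8,8,8,8,6,0]}'
python3 -m creep '{"slide":[[0.019,0.05,0],[0.019,0.05,0],[0.019,0.05,0],[0.019,0.05,0],[0.019,0.05,0],[0.019,0.05,0],[0.019,0.05,0],[0.019,0.05,0]],"twist":[0,0,0,0,0,0,0,0]}'
python3 -m creep '{"slide":[[0,0,0],[0,0,0]],"twist":[0,0]}'
python3 st.py "[.4763,.1090,.026]" 159.7
python3 - <<'E'
from h import *
p,d=manip.camera("scene");q,_=manip.camera("top");cv2.imwrite("pics/top2.png",q);cv2.imwrite("pics/scene2.png",p)
cv2.imwrite("pics/m1.png",np.hstack([cv2.resize(p[220:340,280:400],(400,400),interpolation=2),cv2.resize(q[150:300,210:360],(400,400),interpolation=2)]))
E
```

```text
clock: 6.58
position: [0.4796, -0.3215, 0.0783]
ee_rot: [0.175, 0.985, 0.0, -0.001]
ft_force: [-0.3, -0.8, -2.5]
grip_width: 0.331
grasp_force: 79.5
clock: 7.58
position: [0.475, 0.1077, 0.0792]
ee_rot: [0.174, 0.985, 0.0, 0.0]
ft_force: [0.6, -0.6, -2.9]
grip_width: 0.33
grasp_force: 79.8
clock: 7.82
position: [0.4752, 0.1054, 0.079]
ee_rot: [0.174, 0.985, -0.0, -0.0]
ft_force: [-0.2, -0.6, -3.1]
grip_width: 0.331
grasp_force: 80.0
slide [0.0001 0.0038 0.0529] twist 0.2246633208175126 q [-0.6097  0.1798  0.3234  2.0065 -0.0687  0.9661  0.9685] tilt [-0.0005 -0.0005]
```

View pics/m1.png

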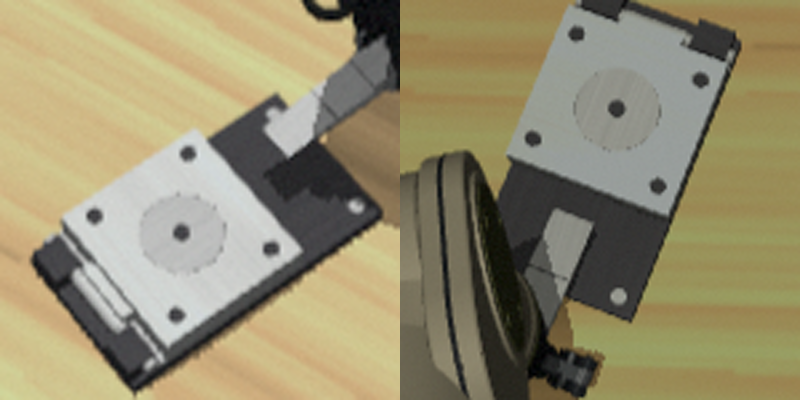

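The wedge is held level over the ledge, with its tip in the top crop at about (555–594, 208–226) and pointing at the mouth. I'll check the tip's position in the mould frame from both views.

```bash
python3 - <<'E'
from h import *
np.set_printoptions(precision=4,suppress=True)
a=np.radians(-20.3);M=np.array([[np.cos(a),np.sin(a)],[-np.sin(a),np.cos(a)]]);o=np.array([.6006,.063])
B=lambda q:(np.array(q)-[400,0]+.5)/(400/150)-.5+[210,150]
S=lambda q:(np.array(q)+.5)/(400/120)-.5+[280,220]
for n,X in(("top",ray("top",B([(555,208),(594,226)]),.0775)),("scene",ray("scene",S([(263,131),(288,160)]),.0775)),
 ("platetop",ray("top",B([(509,156),(668,215)]),.046)),("platescene",ray("scene",S([(196,129),(301,249)]),.046)),("ledgescene",ray("scene",S([(277,94),(382,211)]),.016))):
    X=X[:,:2];print(n,((X-o)@M.T),"mean",((X-o)@M.T).mean(0), X.mean(0))
p=manip.get_obs()["position"][:2];print("tcp mould",M@(p-o))
E
```

```text
top [[-0.0288  0.0104]
 [-0.0305 -0.0203]] mean [-0.0296 -0.005 ] [0.5711 0.0686]
scene [[-0.0277 -0.0158]
 [-0.0275  0.0144]] mean [-0.0276 -0.0007] [0.5745 0.0719]
platetop [[-0.0012  0.0635]
 [ 0.0013 -0.0629]] mean [0.0001 0.0003] [0.6008 0.0632]
platescene [[ 0.0004 -0.0607]
 [-0.0011  0.0657]] mean [-0.0004  0.0025] [0.6011 0.0655]
ledgescene [[-0.0796 -0.0616]
 [-0.0803  0.0667]] mean [-0.0799  0.0026] [0.5265 0.0931]
tcp mould [-0.1319 -0.0044]
```

```bash
python3 -m creep '{"slide":[[0,0.0045,0.01],[0,0,0.02],[0,0,0.015],[0,0,0.006],[0,0,0.002],[0,0,0],[0,0,0]],"twist":[0,0,0,0,0,0,0]}'
python3 -m creep '{"slide":[[0,0,0.001],[0,0,0.001],[0,0,0.001],[0,0,0]],"twist":[0,0,0,0]}'
python3 -m creep '{"slide":[[0,0,0.001],[0,0,0]],"twist":[0,0]}'
```

```text
clock: 8.8
position: [0.4773, 0.1104, 0.0268]
ee_rot: [0.175, 0.985, 0.0, 0.0]
ft_force: [1.0, 0.8, -3.3]
grip_width: 0.33
grasp_force: 80.0
clock: 9.3
position: [0.4769, 0.1102, 0.0232]
ee_rot: [0.175, 0.985, 0.0, -0.0]
ft_force: [0.0, 1.5, -2.5]
grip_width: 0.334
grasp_force: 80.0
clock: 9.55
position: [0.4769, 0.1102, 0.0222]
ee_rot: [0.175, 0.985, 0.0, -0.0]
ft_force: [-0.1, 0.1, -3.1]
grip_width: 0.334
grasp_force: 80.0
```

```bash
python3 -m creep '{"slide":[[0,0,0.001],[0,0,0]],"twist":[0,0]}'
python3 -m creep '{"slide":[[0,0,0.0005],[0,0,0]],"twist":[0,0]}'
python3 -m creep '{"slide":[[0,0,0.0005],[0,0,0]],"twist":[0,0]}'
```

```text
clock: 9.8
position: [0.4769, 0.1102, 0.0212]
ee_rot: [0.175, 0.985, -0.0, -0.0]
ft_force: [0.6, -0.7, -2.8]
grip_width: 0.33
grasp_force: 80.0
clock: 10.05
position: [0.4769, 0.1102, 0.0208]
ee_rot: [0.175, 0.985, 0.0, -0.0]
ft_force: [0.4, 0.6, -2.8]
grip_width: 0.335
grasp_force: 80.0
clock: 10.3
position: [0.477, 0.1102, 0.0204]
ee_rot: [0.175, 0.985, 0.0, -0.0]
ft_force: [-1.2, -0.4, -0.1]
grip_width: 0.333
grasp_force: 80.5
```

Contact with the ledge is at TCP z ≈ 0.0204. I'll slide in to a tip depth of about 10 mm.

```bash
python3 -m creep '{"slide":[[-0.005,0,0],[-0.005,0,0],[-0.005,0,0],[-0.005,0,0],[-0.005,0,0],[-0.005,0,0],[-0.005,0,0],[-0.005,0,0]],"twist":[0,0,0,0,0,0,0,0]}'
python3 -m creep '{"slide":[[-0.004,0,0],[-0.004,0,0],[-0.004,0,0],[0,0,0]],"twist":[0,0,0,0]}'
python3 - <<'E'
from h import *
p,d=manip.camera("scene");q,_=manip.camera("top")
cv2.imwrite("pics/m2.png",np.hstack([cv2.resize(p[220:320,320:420],(400,400),interpolation=2),cv2.resize(q[170:270,230:330],(400,400),interpolation=2)]))
E
```

```text
clock: 11.3
position: [0.5146, 0.0968, 0.0206]
ee_rot: [0.175, 0.985, 0.0, -0.0]
ft_force: [-6.7, 1.9, 8.0]
grip_width: 0.333
grasp_force: 81.3
clock: 11.8
position: [0.5264, 0.0923, 0.0206]
ee_rot: [0.175, 0.985, 0.0, 0.0]
ft_force: [-1.8, 1.7, 4.5]
grip_width: 0.33
grasp_force: 81.0
```

View pics/m2.png

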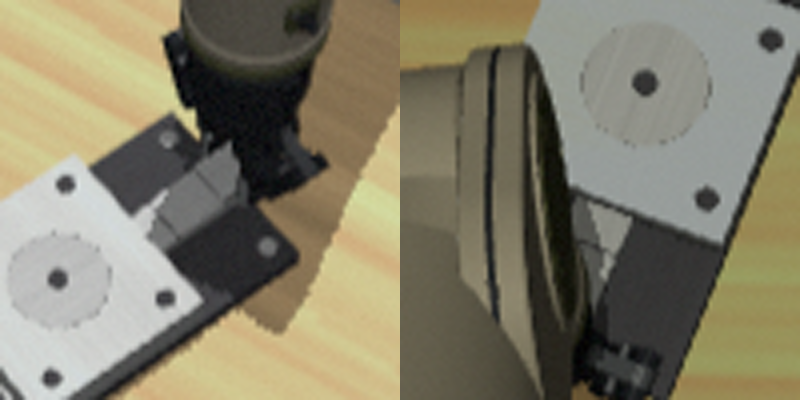

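The tip is in the slot: the plate's front edge crosses the slope at about (150,215) in the scene crop, and the scribe line is still outside at (205,190). I estimate the tip depth at 23 mm. I'll keep pushing in slowly.

```bash
python3 -m creep '{"slide":[[-0.002,0,0],[-0.002,0,0],[-0.002,0,0],[-0.002,0,0],[-0.002,0,0],[-0.002,0,0],[0,0,0],[0,0,0]],"twist":[0,0,0,0,0,0,0,0]}'
cat > ck.py <<'E'
from h import *
np.set_printoptions(precision=4,suppress=True)
a=np.radians(-20.3);M=np.array([[np.cos(a),np.sin(a)],[-np.sin(a),np.cos(a)]]);o=np.array([.6006,.063])
q,d=manip.camera("top");vs,us=np.mgrid[120:250,220:350];P=dep("top",np.c_[us.ravel(),vs.ravel()],d)
L=(P[:,:2]-o)@M.T
k=(L[:,0]>.01)&(L[:,0]<.11)&(abs(L[:,1])<.055)&(P[:,2]>.04)&(P[:,2]<.062)
A=np.c_[L[k,0],np.ones(k.sum())];c=np.linalg.lstsq(A,P[k,2],rcond=None)[0]
p=M@(manip.get_obs()["position"][:2]-o);print("plate z at front",c[1],"slope",c[0],k.sum(),"lip lift",-c[0]*.137,"tcp",p,"tip",p[0]+.1025,manip.get_obs()["ft_force"])
E
python3 ck.py
```

```text
clock: 12.9
position: [0.5343, 0.0901, 0.0206]
ee_rot: [0.174, 0.985, 0.001, -0.003]
ft_force: [-19.9, 6.5, 22.3]
grip_width: 0.329
grasp_force: 83.4
plate z at front 0.04740162200470505 slope -0.009893916142204452 2402 lip lift 0.00135546651148201 tcp [-0.0716  0.0024] tip 0.030876775056268832 [-20.6246   6.4729  21.2912]
```

The plate is beginning to lift (about 1.4 mm). The downward press on the ledge is adding friction, so I'll relieve it a little and continue.

```bash
python3 -m creep '{"slide":[[0,0,-0.0005],[0,0,-0.0005],[0,0,0],[0,0,0]],"twist":[0,0,0,0]}'; python3 ck.py
```

```text
clock: 13.45
position: [0.5355, 0.0892, 0.0206]
ee_rot: [0.175, 0.985, 0.0, -0.002]
ft_force: [-8.2, 5.5, 2.5]
grip_width: 0.333
grasp_force: 80.9
plate z at front 0.04773311041382809 slope -0.012508521360237952 2364 lip lift 0.0017136674263525996 tcp [-0.0702  0.0019] tip 0.032345288321195056 [-8.3554  4.233   3.1071]
```

```bash
python3 -m creep '{"slide":[[-0.0015,0,0],[-0.0015,0,0],[-0.0015,0,0],[-0.0015,0,0],[0,0,0],[0,0,0]],"twist":[0,0,0,0,0,0]}'; python3 ck.py
```

```text
clock: 14.25
position: [0.5407, 0.087, 0.0206]
ee_rot: [0.175, 0.985, -0.0, -0.002]
ft_force: [-9.8, 3.5, 4.3]
grip_width: 0.334
grasp_force: 81.2
plate z at front 0.048733021506594504 slope -0.019103470649707625 2279 lip lift 0.002617175479009945 tcp [-0.0645  0.0017] tip 0.03800816369252523 [-10.5977   4.6951   6.3233]
```

```bash
python3 -m creep '{"slide":[[-0.0015,0,0],[-0.0015,0,0],[-0.0015,0,0],[-0.0015,0,0],[-0.001,0,0],[0,0,0],[0,0,0],[0,0,0]],"twist":[0,0,0,0,0,0,0,0]}'; python3 ck.py
python3 - <<'E'
from h import *
p,d=manip.camera("scene");q,_=manip.camera("top")
cv2.imwrite("pics/m3.png",np.hstack([cv2.resize(p[220:320,320:420],(400,400),interpolation=2),cv2.resize(q[170:270,230:330],(400,400),interpolation=2)]))
E
```

```text
clock: 15.3
position: [0.5472, 0.0845, 0.0206]
ee_rot: [0.175, 0.985, -0.0, -0.002]
ft_force: [-10.7, 3.7, 5.6]
grip_width: 0.33
grasp_force: 81.3
plate z at front 0.050278530505470945 slope -0.030220936895724002 2146 lip lift 0.0041402683547141885 tcp [-0.0576  0.0017] tip 0.04490817431236769 [-10.7971   3.9499   6.1171]
```

View pics/m3.png

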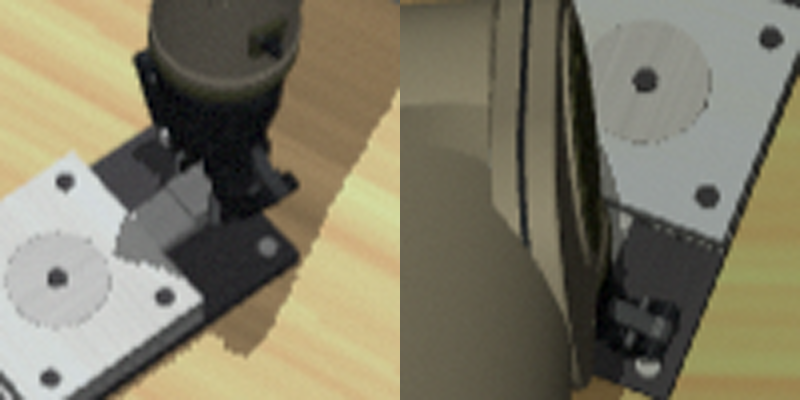

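The scene crop shows the gripper at (240,180), clear of the plate's front edge at (130,200), with the wedge gripped under the plate. Depth gives a lip lift of about 4.1 mm and all is still, so I hand in.

```bash
python3 -c "
from workcell import manip
print(abs(manip.get_obs()['joint_velocities']).max()); print(manip.hand_in())"
```

```text
0.0020159498994289267
the job is handed in; nothing more can be done
None
```

I pushed the wedge in until the upper plate stood about 4 mm off the base at its front edge, and handed the job in with the wedge still gripped and the gripper clear of the plate; the hand-in gave no verdict.

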